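# Release the talkback key that was left latched

## Robot

A 7-joint arm with a two-finger parallel gripper is mounted at the origin on the work surface. World frame = base frame: x ahead of the robot, y to its left, z up, the work surface at z = 0. Lengths are in m, angles in rad, forces in N, time in s.
With the tool pointing down it reaches from about 0.425 to 0.925 m from the base axis. Payload 6.8 kg.
Tool frame: the origin (TCP) lies at the very end of the fingers, on their centre line; the grasp point (between the pads) lies 19 mm behind it (r.grip_depth is the distance from the TCP to the grasp point, in m); z points along the fingers, y is the direction in which the jaws open and shut (so a half turn about z gives the same grasp; the last joint's range is limited). The gripper opens to 85 mm and grips with 20 to 120 N. Pads are 22 mm wide; open, the fingers measure 114 mm over their backs; the gripper's body (76 mm by 85 mm) begins 54 mm behind the grasp point. The pads swing forward as they close: fully open they stand 13 mm farther back than shut.
Start: joints at [1.242, 0.477, 0.022, 1.555, -0.011, 1.109, -0.083], TCP at [0.148, -0.659, 0.231] pointing down, gripper open.
Joint ranges: [-2.96, 2.96], [-0.34, 2.1], [-1.41, 1.46], [0.24, 2.44], [-1.37, 4.51], [0.17, 1.92], [-2.96, 2.96]. Speed limits (rad/s): [2.39, 2.39, 3.14, 3.14, 3.14, 3.14, 3.14].

## Interface

Orientations are given as a rotation vector (axis times angle).
In Python, from bench import r, grab_frame gives the robot as it stands. The module is installed in compiled form; this text tells all that it offers.
- The arm moves only by the tool play_rows, never from a script. Its argument "increments" is a list of rows, each a list of 7 numbers: the shift along the tool's x, y, z in mm, then the turn, a rotation vector about the tool's x, y, z in rad, then the closure in counts, from 0 (fully open) to 255 (shut). In form: [[tx, ty, tz, rx, ry, rz, claw], ...]. A call has 1 to 5 rows; each row shifts and turns the pose as measured when the row begins, along the tool's axes as they then stand; what a row does not reach is not made up. A row lasts 1/10 s, in which the tool goes at most 50 mm and 8.59 degrees, less where a joint would pass 70% of its speed; a pose out of reach is approached as far as the arm can. A call is refused whole if a number of a shift passes 50 or a number of a turn 0.15, either way. A call with a gripper value outside its range is refused whole. The fingers move at their own pace and stop on an object; "force" is the grip in N (left out, the last holds). Time passes only in rows, so rows that do not move let the fingers close. It gives the time, the measured TCP pose, the force and the opening at its end, in the units of the state.
- r.get_obs(): the state, without advancing time (a new reading comes with each control period).
- grab_frame(name): name is "scene" or "top"; returns a dict with "color" (420x560x3 uint8, blue, green, red), "depth" (420x560 float32, m along the optical axis (not along the pixel's ray), 0 where there is no reading), "K" (3x3 intrinsics, pixels), "T" (4x4, takes a point from camera to world coordinates). Camera axes: x right, y up, looking along -z (the intrinsics and any distortion apply to the point x, -y, -z); pixel columns grow to the right and rows downward; lengths in m; the calibration is good to about 2 mm. A picture is of the moment at which its call begins.
- r.hand_in(): hands the job in, once; it reports no verdict.
The state is a dict: "clock": time; "joints": joint angles; "qvel": joint speeds; "tau": joint torques, N m; "tcp_pos": TCP position; "orientation": TCP orientation; "contact_force": force on the tool from outside, world axes, zero at the start; "moment": the same for the moment, N m; "grip_width": finger opening in m.
Only numpy, scipy, OpenCV 4.12 (cv2) and the standard library are available. Lean on these libraries where they do the work, as an engineer would, in place of code of your own. Each camera call takes 0.05 s, during which the arm holds its last target.

## Task

One of the four identical keys on the studio's talkback panel has been left latched down and sits a little lower than the rest. Tap the keys with the fingertips to find it, so lightly that none of the others is pushed all the way in, then press the latched key all the way in and let go so that it springs up level with the others. Leave the loose things on the desk where they are.

Things in the scene. Friction and masses are not known exactly. Their poses are not given: they have to be found in the camera images.
- panel: talkback panel screwed to the desk: white case 115 (x) x 270 (y) x 45 mm high with a grey top and, along its y axis, a row of four identical square white keys, 28 x 28 mm, 46 mm apart, in flat black frames (36 mm square, 4 mm high). A key that is up stands 15 mm above the case's top. At the +y end a small knob, 20 mm wide and 12 mm high, 43 mm from the nearest key's centre. Origin under the panel's centre, z up
- place1 (a point): fixed point of the panel over the key at the panel's +y end (y = 69 mm in the panel's frame): where the centre of that key's top is when the key is up, 60 mm above the desk. The point does not move with the key; axes as the panel's
- place2 (a point): fixed point of the panel over the key second from the +y end (y = 23 mm in the panel's frame): where the centre of that key's top is when the key is up, 60 mm above the desk. The point does not move with the key; axes as the panel's
- place3 (a point): fixed point of the panel over the key third from the +y end (y = -23 mm in the panel's frame): where the centre of that key's top is when the key is up, 60 mm above the desk. The point does not move with the key; axes as the panel's
- place4 (a point): fixed point of the panel over the key at the panel's -y end (y = -69 mm in the panel's frame): where the centre of that key's top is when the key is up, 60 mm above the desk. The point does not move with the key; axes as the panel's
- key_on (a joint): depth of the key that starts latched down; at which of the four places it sits is not told and changes from run to run. 0 = up, about 0.0032 when latched, so its top is then about 3.2 mm lower than the others; 0.006 = all the way in. Latched, it gives less than 0.5 mm to a tap of 2 N and unlatches only at the very bottom. Pressed all the way in (7 to 8 N, 2.8 mm below where it is latched) and let go, it springs up to 0; let go before that, it stays latched
- key_p (a joint): depth of one of the three keys that start up; at which place it sits is not told. 0 = up, grows (m) as it goes down, 0.006 = all the way in. About 3 N starts it moving, 7 to 8 N takes it all the way in; a tap of 2 N hardly moves it. Pushing it all the way in is a mistake here; let go, it springs back up
- key_q (a joint): depth of one of the three keys that start up; at which place it sits is not told. 0 = up, grows (m) as it goes down, 0.006 = all the way in. About 3 N starts it moving, 7 to 8 N takes it all the way in; a tap of 2 N hardly moves it. Pushing it all the way in is a mistake here; let go, it springs back up
- key_r (a joint): depth of one of the three keys that start up; at which place it sits is not told. 0 = up, grows (m) as it goes down, 0.006 = all the way in. About 3 N starts it moving, 7 to 8 N takes it all the way in; a tap of 2 N hardly moves it. Pushing it all the way in is a mistake here; let go, it springs back up
- mug: blue ceramic mug, 80 mm wide, 92 mm high, handle at its +y; origin under its centre
- marker: marker pen lying on the desk, white barrel and red cap, 135 mm long along its x, 16 mm thick; origin on the desk under its middle
- remote: grey remote control lying flat, 150 x 44 x 18 mm; origin under its centre
- lotion: brown pump bottle, 66 mm wide, 185 mm high; origin under its centre
- bottle: amber glass bottle, 62 mm wide, 200 mm high; origin under its centre
- tumbler: green plastic cup, 72 mm wide, 85 mm high; origin under its centre
- tape: blue tape roll lying flat, 90 mm wide, 24 mm high; origin under its centre

How it is judged:
By the outcome, as a careful person would: the job done as asked, in the order asked, and still so for the second after the job is handed in, with the robot touching nothing.
It also fails if it takes over 51 s, if anything falls off the work surface, if the arm or the gripper's body presses on something with over 40 N, if the wrist force passes 120 N, or if a joint passes its speed limit or range.

## Working session

There is one attempt and no reset: what is moved stays moved. The work goes in short steps, Python scripts to look and compute and a tool call to move; the robot and the scene stay as the last step left them, time stands still between calls to the robot, and variables do not carry over. Pictures are saved under pics/ and viewed, and the job is handed in when it is done.

Besides the shell and the picture viewer there is one more tool, called in YAML: its name, and indented under it one key for each argument. play_rows: Moves the arm, as the interface text tells. Its arguments: {"type":"object","properties":{"increments":{"type":"array","items":{"type":"array","items":{"type":"number"}}},"force":{"type":"number"}},"required":["increments"]}

```bash
mkdir -p pics; python3 - <<'E'
from bench import r, grab_frame
import cv2, numpy as np
for n in ("scene","top"):
    f=grab_frame(n); cv2.imwrite(f"pics/{n}0.png",f["color"]); np.savez(f"{n}0.npz",**f)
    print(n,f["K"],f["T"])
print(r.get_obs())
E
```

```text
scene [[491.00619175   0.         282.9910981 ]
 [  0.         491.00619175 202.91518253]
 [  0.           0.           1.        ]] [[ 0.39842234 -0.77716698  0.48710484  1.18902622]
 [ 0.9172004   0.33657688 -0.21321218 -0.1866318 ]
 [ 0.00175324  0.53172125  0.84691761  1.10532081]
 [ 0.          0.          0.          1.        ]]
top [[480.87946983   0.         284.171912  ]
 [  0.         480.87946983 208.81186153]
 [  0.           0.           1.        ]] [[ 6.45756238e-02  9.75209013e-01 -2.11653890e-01  3.93138086e-01]
 [-9.97912449e-01  6.29243766e-02 -1.45350487e-02  6.91306156e-02]
 [-8.56521358e-04  2.12150662e-01  9.77236595e-01  1.12241552e+00]
 [ 0.00000000e+00  0.00000000e+00  0.00000000e+00  1.00000000e+00]]
{'clock': 0.1, 'joints': array([ 1.24188561,  0.47775153,  0.02232107,  1.55632711, -0.01150056,
        1.10930398, -0.08309231]), 'qvel': array([-0.00028544, -0.00039452,  0.0012421 , -0.00294013, -0.00016345,
       -0.00030283,  0.00054661]), 'tau': array([ 5.08292142e-03, -5.97756922e+01,  1.61403637e+00, -2.81953436e+01,
        1.28691480e-02,  4.97852176e-03, -2.11586627e-05]), 'tcp_pos': array([ 0.1477272 , -0.65809769,  0.23041041]), 'orientation': array([-3.12083086e+00, -3.46037380e-01,  4.60640535e-04]), 'contact_force': array([ 0.5693148 , -0.20630987, -0.54537637]), 'moment': array([ 0.02193479, -0.00172759,  0.003886  ]), 'grip_width': 0.08552854829197584}
```

View pics/scene0.png

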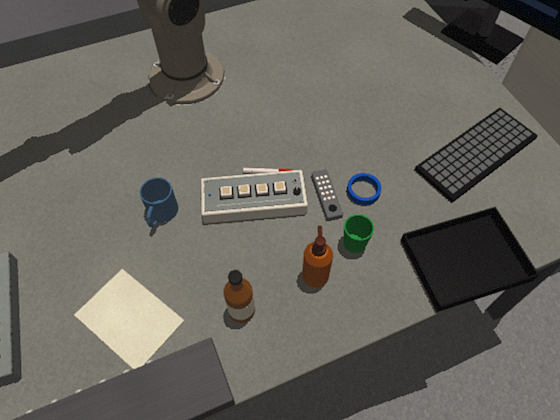

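View pics/top0.png

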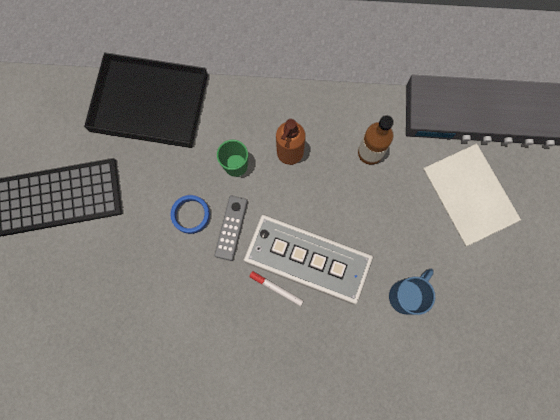

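The top picture shows the panel tilted, with its keys at about (280,247), (299,254), (318,261) and (338,269). The knob (+y end) is at (264,234). Next I'll measure these points.

```bash
cat > h.py <<'E'
import numpy as np, cv2
def ray(f,u,v,z):
    K,T=f["K"],f["T"]; d=np.array([(u-K[0,2])/K[0,0],-(v-K[1,2])/K[1,1],-1]); d=T[:3,:3]@d; o=T[:3,3]
    return o+d*(z-o[2])/d[2]
def pt(f,u,v,dep):
    K,T=f["K"],f["T"]; return T[:3,3]+T[:3,:3]@(dep*np.array([(u-K[0,2])/K[0,0],-(v-K[1,2])/K[1,1],-1]))
E
python3 - <<'E'
from h import *
for n,box in (("top",(240,210,380,310)),("scene",(195,165,312,225))):
    f=dict(np.load(f"{n}0.npz")); c=f["color"]; x0,y0,x1,y1=box
    cr=c[y0:y1,x0:x1]; cv2.imwrite(f"pics/{n}crop.png",cv2.resize(cr,None,fx=5,fy=5,interpolation=cv2.INTER_CUBIC))
    hsv=cv2.cvtColor(c,cv2.COLOR_BGR2HSV); b,g,rr=[c[...,i].astype(int) for i in range(3)]
    m=((rr-b>22)&(rr>120)).astype(np.uint8)
    m2=np.zeros_like(m); m2[y0:y1,x0:x1]=m[y0:y1,x0:x1]
    k,l,st,ce=cv2.connectedComponentsWithStats(m2)
    for i in range(1,k):
        if st[i,4]<25: continue
        u,v=ce[i]; dd=f["depth"][l==i]; d=np.median(dd[dd>0])
        print(n,st[i],ce[i].round(1),"ray60",ray(f,u,v,.06).round(4),"depth",pt(f,u,v,d).round(4))
E
```

```text
top [274 241  11  11  83] [279.3 245.9] ray60 [0.5384 0.0902 0.06  ] depth [0.5382 0.0902 0.0616]
top [294 248  11  11  84] [298.7 253.3] ray60 [0.5247 0.0464 0.06  ] depth [0.5249 0.0464 0.0584]
top [313 255  11  12  88] [318.2 260.7] ray60 [0.511  0.0024 0.06  ] depth [0.5109 0.0025 0.0614]
top [333 263  11  11  84] [337.9 268.2] ray60 [ 0.4972 -0.0417  0.06  ] depth [ 0.4971 -0.0416  0.0613]
top [249 271  16  14 123] [256.8 277.4] ray60 [0.4659 0.1349 0.06  ] depth [0.4689 0.1377 0.0155]
scene [201 168 107  47 861] [255.8 189.9] ray60 [0.5242 0.0283 0.06  ] depth [0.5129 0.0319 0.0423]
scene [275 181  10  10  84] [279.5 185.5] ray60 [0.5358 0.0894 0.06  ] depth [0.537  0.0888 0.0621]
scene [239 185  11   9  88] [243.6 188.8] ray60 [0.5087 0.001  0.06  ] depth [0.51   0.0006 0.062 ]
scene [257 184  11   9  88] [261.6 188. ] ray60 [0.5245 0.0441 0.06  ] depth [0.5232 0.0446 0.058 ]
scene [221 186  11  10  87] [225.7 190.4] ray60 [ 0.495  -0.0427  0.06  ] depth [ 0.4959 -0.0429  0.0614]
```

```bash
ls pics
```

```text
scene0.png
scenecrop.png
top0.png
topcrop.png
```

View pics/topcrop.png

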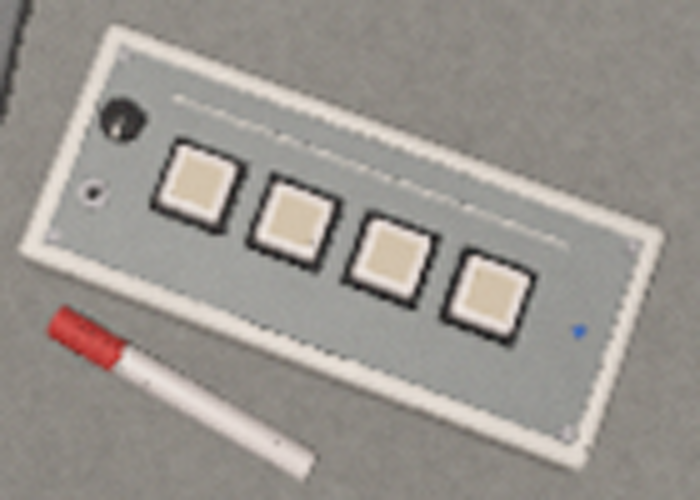

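View pics/scenecrop.png

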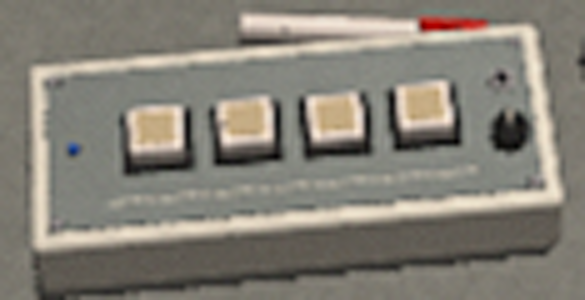

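Both cameras' depths agree: the second key sits about 3 mm low. Tapping will confirm it. First I'll move over and close the fingers on the way.

play_rows:
  increments:
    - [30, -33, 0, 0, 0, 0, 255]
    - [30, -33, 0, 0, 0, 0, 255]
    - [30, -33, 0, 0, 0, 0, 255]
    - [30, -33, 0, 0, 0, 0, 255]
    - [30, -33, 0, 0, 0, 0, 255]
  force: 40

```text
clock: 0.6
tcp_pos: [0.2553, -0.4624, 0.2269]
orientation: [-3.121, -0.327, 0.008]
contact_force: [1.3, -0.3, -0.7]
grip_width: 0.0123
```

play_rows:
  increments:
    - [30, -33, 0, 0, 0, 0, 255]
    - [30, -33, 0, 0, 0, 0, 255]
    - [30, -33, 0, 0, 0, 0, 255]
    - [30, -33, 0, 0, 0, 0, 255]
    - [30, -33, 0, 0, 0, 0, 255]

```text
clock: 1.1
tcp_pos: [0.3699, -0.2606, 0.2259]
orientation: [-3.121, -0.326, 0.01]
contact_force: [0.7, -0.9, -0.7]
grip_width: 0.0
```

play_rows:
  increments:
    - [30, -33, 10, 0, 0, 0, 255]
    - [30, -33, 10, 0, 0, 0, 255]
    - [30, -33, 10, 0, 0, 0, 255]
    - [30, -33, 10, 0, 0, 0, 255]
    - [30, -33, 10, 0, 0, 0, 255]

```text
clock: 1.6
tcp_pos: [0.4855, -0.0602, 0.1754]
orientation: [-3.124, -0.324, 0.005]
contact_force: [0.1, -0.3, 1.1]
grip_width: 0.0001
```

play_rows:
  increments:
    - [0, 0, 0, 0, 0, 0.14, 255]
    - [0, 0, 0, 0, 0, 0.14, 255]
    - [0, 0, 0, 0, 0, 0.14, 255]
    - [0, 0, 0, 0, 0, 0.14, 255]
    - [0, 0, 0, 0, 0, 0, 255]

```text
clock: 2.1
tcp_pos: [0.4867, -0.0505, 0.1724]
orientation: [-3.087, 0.561, 0.013]
contact_force: [-0.9, -0.1, -0.5]
grip_width: -0.0003
```

```bash
cat > plan.py <<'E'
import sys
from bench import r
from h import *
from scipy.spatial.transform import Rotation as R
K={1:(.5370,.0898),2:(.5245,.0455),3:(.5098,.0016),4:(.4962,-.0421)}
o=r.get_obs(); M=R.from_rotvec(o["orientation"]); yaw=np.deg2rad(72.8)
k=int(sys.argv[1]); z=float(sys.argv[2])
t=np.array([*K[k],z]); d=t-o["tcp_pos"]
ty=-np.array([np.cos(yaw),np.sin(yaw),0]); tz=np.array([0,0,-1.]); G=R.from_matrix(np.c_[np.cross(ty,tz),ty,tz])
print("clock",o["clock"],"pos",o["tcp_pos"].round(4),"F",o["contact_force"].round(2))
print("shift mm",(M.inv().apply(d)*1000).round(1),"turn",(M.inv()*G).as_rotvec().round(3),"q",o["joints"].round(2))
E
python3 plan.py 4 0.09
```

```text
clock 2.1 pos [ 0.4867 -0.0505  0.1724] F [-0.89 -0.1  -0.49]
shift mm [  6.7 -11.   82.4] turn [-0.002  0.009 -0.059] q [ 0.24  0.27 -0.3   2.03  0.09  0.87 -2.04]
```

play_rows:
  increments:
    - [7, -11, 30, 0, 0, -0.06, 255]
    - [0, 0, 30, 0, 0, 0, 255]
    - [0, 0, 20, 0, 0, 0, 255]
    - [0, 0, 0, 0, 0, 0, 255]

```text
clock: 2.5
tcp_pos: [0.4979, -0.0424, 0.0908]
orientation: [-3.106, 0.441, 0.008]
contact_force: [0.1, -0.9, 0.2]
grip_width: 0.0001
```

```bash
python3 plan.py 4 0.07; python3 -c "
from bench import grab_frame
import cv2
for n in('top','scene'):
  f=grab_frame(n); c=f['color'][150:330,180:420]; cv2.imwrite(f'pics/{n}1.png',cv2.resize(c,None,fx=3,fy=3))"
```

```text
clock 2.5 pos [ 0.4979 -0.0424  0.0908] F [ 0.08 -0.91  0.23]
shift mm [-1.6  0.3 20.8] turn [-0.003  0.006  0.018] q [ 0.2   0.4  -0.29  2.07  0.17  0.69 -2.05]
```

View pics/scene1.png

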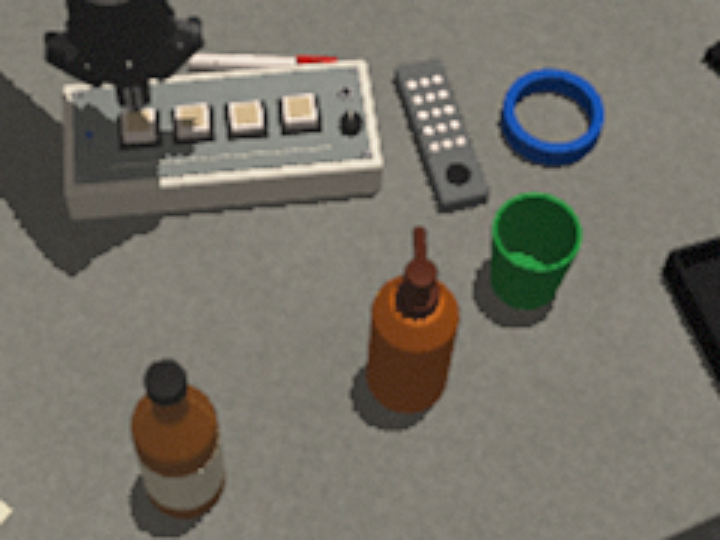

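The fingers are above the leftmost key (place 4) with the surroundings clear. Now I'll tap it.

play_rows:
  increments:
    - [-2, 0, 12, 0, 0, 0.018, 255]
    - [0, 0, 4, 0, 0, 0, 255]
    - [0, 0, 0, 0, 0, 0, 255]

```text
clock: 2.9
tcp_pos: [0.4994, -0.0422, 0.0787]
orientation: [-3.101, 0.472, -0.006]
contact_force: [-0.2, 0.8, 0.2]
grip_width: 0.0002
```

play_rows:
  increments:
    - [0, 0, 0, 0, 0, 0, 255]

```text
clock: 3.0
tcp_pos: [0.4996, -0.0423, 0.079]
orientation: [-3.101, 0.472, -0.006]
contact_force: [-0.1, 0.4, 0.0]
grip_width: 0.0002
```

play_rows:
  increments:
    - [0, 0, 0, 0, 0, 0, 255]

```text
clock: 3.1
tcp_pos: [0.4998, -0.0424, 0.0793]
orientation: [-3.101, 0.471, -0.007]
contact_force: [0.1, 0.5, 0.4]
grip_width: 0.0004
```

```bash
python3 plan.py 4 0.06; python3 plan.py 4 0.06
```

```text
clock 3.1 pos [ 0.4998 -0.0424  0.0793] F [0.1  0.49 0.41]
shift mm [-3.6  0.9 19.3] turn [-0.005 -0.004 -0.001] q [ 0.19  0.42 -0.28  2.08  0.18  0.66 -2.08]
clock 3.1 pos [ 0.4998 -0.0424  0.0793] F [0.1  0.49 0.41]
shift mm [-3.6  0.9 19.3] turn [-0.005 -0.004 -0.001] q [ 0.19  0.42 -0.28  2.08  0.18  0.66 -2.08]
```

play_rows:
  increments:
    - [-4, 1, 8, 0, 0, 0, 255]
    - [0, 0, 4, 0, 0, 0, 255]

```text
clock: 3.3
tcp_pos: [0.4962, -0.0421, 0.0675]
orientation: [-3.101, 0.471, -0.011]
contact_force: [0.1, 0.3, 0.4]
grip_width: -0.0003
```

play_rows:
  increments:
    - [-2, 0, 3, 0, 0, 0, 255]

```text
clock: 3.4
tcp_pos: [0.4943, -0.0415, 0.0641]
orientation: [-3.101, 0.471, -0.011]
contact_force: [-0.0, 0.3, -0.2]
grip_width: -0.0002
```

play_rows:
  increments:
    - [0, 0, 1, 0, 0, 0, 255]

```text
clock: 3.5
tcp_pos: [0.4936, -0.0414, 0.0624]
orientation: [-3.101, 0.471, -0.009]
contact_force: [0.5, 0.0, 0.1]
grip_width: 0.0002
```

play_rows:
  increments:
    - [1, 0, 0.5, 0, 0, 0, 255]

```text
clock: 3.6
tcp_pos: [0.4943, -0.0416, 0.0617]
orientation: [-3.101, 0.471, -0.008]
contact_force: [0.2, -0.9, 0.5]
grip_width: -0.0
```

play_rows:
  increments:
    - [0, 0, 0.8, 0, 0, 0, 255]

```text
clock: 3.7
tcp_pos: [0.4945, -0.0417, 0.0608]
orientation: [-3.101, 0.471, -0.008]
contact_force: [-0.3, -0.1, 0.4]
grip_width: -0.0003
```

play_rows:
  increments:
    - [0, 0, 0.8, 0, 0, 0, 255]

```text
clock: 3.8
tcp_pos: [0.4946, -0.0416, 0.06]
orientation: [-3.101, 0.471, -0.008]
contact_force: [-1.3, 0.2, 2.1]
grip_width: -0.0003
```

play_rows:
  increments:
    - [0, 0, 0.5, 0, 0, 0, 255]

```text
clock: 3.9
tcp_pos: [0.4946, -0.0417, 0.0596]
orientation: [-3.101, 0.471, -0.008]
contact_force: [-1.0, -0.1, 3.6]
grip_width: -0.0004
```

Contact at z≈0.060, so the place 4 key is up. Next is place 3.

play_rows:
  increments:
    - [0, 0, -5, 0, 0, 0, 255]
    - [0, 0, -5, 0, 0, 0, 255]
    - [0, -30, 0, 0, 0, 0, 255]
    - [0, -16, 0, 0, 0, 0, 255]
    - [0, 0, 0, 0, 0, 0, 255]

```text
clock: 4.4
tcp_pos: [0.5095, 0.0023, 0.0721]
orientation: [-3.101, 0.475, -0.012]
contact_force: [-0.4, -0.8, 0.2]
grip_width: 0.0002
```

```bash
python3 plan.py 3 0.06
```

```text
clock 4.4 pos [0.5095 0.0023 0.0721] F [-0.39 -0.79  0.16]
shift mm [ 0.4  0.7 12.1] turn [-0.006 -0.007 -0.004] q [ 0.1   0.44 -0.28  2.07  0.19  0.65 -2.18]
```

play_rows:
  increments:
    - [0, 0, 5, 0, 0, 0, 255]
    - [0, 0, 3, 0, 0, 0, 255]
    - [0, 0, 1, 0, 0, 0, 255]

```text
clock: 4.7
tcp_pos: [0.5092, 0.0003, 0.0629]
orientation: [-3.101, 0.477, -0.012]
contact_force: [0.3, 0.0, 0.2]
grip_width: 0.0001
```

play_rows:
  increments:
    - [0, 0, 0.8, 0, 0, 0, 255]

```text
clock: 4.8
tcp_pos: [0.5087, -0.0006, 0.0618]
orientation: [-3.102, 0.479, -0.011]
contact_force: [-0.1, 1.0, -0.3]
grip_width: 0.0001
```

play_rows:
  increments:
    - [0, 0, 0.8, 0, 0, 0, 255]

```text
clock: 4.9
tcp_pos: [0.5085, -0.0012, 0.0607]
orientation: [-3.102, 0.48, -0.01]
contact_force: [-0.5, 0.6, -0.6]
grip_width: 0.0001
```

play_rows:
  increments:
    - [0, -1, 0.6, 0, 0, 0, 255]

```text
clock: 5.0
tcp_pos: [0.5086, -0.0009, 0.06]
orientation: [-3.102, 0.482, -0.01]
contact_force: [-1.1, -1.7, 3.3]
grip_width: -0.0003
```

play_rows:
  increments:
    - [0, 0, 0.6, 0, 0, 0, 255]

```text
clock: 5.1
tcp_pos: [0.5086, -0.0009, 0.0595]
orientation: [-3.102, 0.482, -0.01]
contact_force: [-1.5, 0.3, 3.8]
grip_width: 0.0003
```

Contact at z≈0.060 here too, so place 3 is up. Next I'll go to place 1 (skipping 2 for now), about 92 mm along, to complete the comparison.

play_rows:
  increments:
    - [0, 0, -6, 0, 0, 0, 255]
    - [0, 0, -6, 0, 0, 0, 255]
    - [0, -40, 0, 0, 0, 0, 255]
    - [0, -40, 0, 0, 0, 0, 255]
    - [0, -12, 0, 0, 0, 0, 255]

```text
clock: 5.6
tcp_pos: [0.5378, 0.0859, 0.0743]
orientation: [-3.101, 0.493, -0.012]
contact_force: [0.6, 0.8, 0.0]
grip_width: 0.0001
```

play_rows:
  increments:
    - [0, 0, 0, 0, 0, 0, 255]

```text
clock: 5.7
tcp_pos: [0.5383, 0.088, 0.0748]
orientation: [-3.101, 0.488, -0.013]
contact_force: [-0.5, -1.0, -0.1]
grip_width: -0.0003
```

```bash
python3 plan.py 1 0.06
```

```text
clock 5.7 pos [0.5383 0.088  0.0748] F [-0.54 -1.02 -0.11]
shift mm [-2.  -1.3 14.8] turn [-0.004 -0.008 -0.012] q [-0.05  0.48 -0.28  1.98  0.2   0.69 -2.34]
```

play_rows:
  increments:
    - [-2, -1, 6, 0, 0, -0.01, 255]
    - [0, 0, 4, 0, 0, 0, 255]
    - [0, 0, 1, 0, 0, 0, 255]

```text
clock: 6.0
tcp_pos: [0.5357, 0.0863, 0.063]
orientation: [-3.105, 0.475, -0.012]
contact_force: [0.6, -0.5, -0.4]
grip_width: -0.0001
```

play_rows:
  increments:
    - [0, 0, 0.6, 0, 0, 0, 255]

```text
clock: 6.1
tcp_pos: [0.5352, 0.0849, 0.062]
orientation: [3.105, -0.478, 0.011]
contact_force: [0.4, -0.6, -0.1]
grip_width: -0.0003
```

play_rows:
  increments:
    - [0, 0, 0.6, 0, 0, 0, 255]

```text
clock: 6.2
tcp_pos: [0.535, 0.0839, 0.0611]
orientation: [3.104, -0.48, 0.01]
contact_force: [0.4, 0.7, 0.2]
grip_width: -0.0
```

play_rows:
  increments:
    - [0, -3, 0.3, 0, 0, 0, 255]

```text
clock: 6.3
tcp_pos: [0.5357, 0.0858, 0.0607]
orientation: [3.103, -0.482, 0.01]
contact_force: [-0.2, 0.9, 0.3]
grip_width: -0.0001
```

play_rows:
  increments:
    - [0, -1, 0.5, 0, 0, 0, 255]

```text
clock: 6.4
tcp_pos: [0.5363, 0.0869, 0.0603]
orientation: [3.103, -0.482, 0.01]
contact_force: [0.2, -0.2, -0.2]
grip_width: -0.0004
```

play_rows:
  increments:
    - [0, 0, 0.5, 0, 0, 0, 255]

```text
clock: 6.5
tcp_pos: [0.5362, 0.087, 0.0599]
orientation: [3.103, -0.482, 0.01]
contact_force: [-2.3, 0.1, 3.1]
grip_width: 0.0
```

play_rows:
  increments:
    - [0, 0, 0.5, 0, 0, 0, 255]

```text
clock: 6.6
tcp_pos: [0.5363, 0.0869, 0.0596]
orientation: [3.103, -0.482, 0.01]
contact_force: [-0.4, -0.8, 3.5]
grip_width: 0.0003
```

Place 1 is up as well (contact at z≈0.060). On to place 2, which should make contact at about 0.0568.

play_rows:
  increments:
    - [0, 0, -6, 0, 0, 0, 255]
    - [0, 0, -6, 0, 0, 0, 255]
    - [0, 30, 0, 0, 0, 0, 255]
    - [0, 14, 0, 0, 0, 0, 255]
    - [0, 0, 0, 0, 0, 0, 255]

```text
clock: 7.1
tcp_pos: [0.5237, 0.0456, 0.0738]
orientation: [-3.105, 0.479, -0.014]
contact_force: [-0.5, -0.1, 0.5]
grip_width: 0.0
```

play_rows:
  increments:
    - [0, 0, 0, 0, 0, 0, 255]

```text
clock: 7.2
tcp_pos: [0.524, 0.046, 0.0741]
orientation: [-3.104, 0.48, -0.015]
contact_force: [0.3, 0.4, 0.1]
grip_width: -0.0006
```

```bash
python3 plan.py 2 0.06
```

```text
clock 7.2 pos [0.524  0.046  0.0741] F [0.35 0.38 0.08]
shift mm [ 0.5  0.3 14.1] turn [-0.002 -0.009 -0.006] q [ 0.02  0.46 -0.28  2.03  0.2   0.67 -2.27]
```

play_rows:
  increments:
    - [0, 0, 6, 0, 0, 0, 255]
    - [0, 0, 4, 0, 0, 0, 255]
    - [0, 0, 1, 0, 0, 0, 255]

```text
clock: 7.5
tcp_pos: [0.525, 0.0486, 0.0625]
orientation: [-3.103, 0.476, -0.016]
contact_force: [-0.0, 1.1, -0.0]
grip_width: 0.0001
```

play_rows:
  increments:
    - [0, -1, 0.8, 0, 0, 0, 255]

```text
clock: 7.6
tcp_pos: [0.5252, 0.05, 0.0612]
orientation: [-3.103, 0.475, -0.015]
contact_force: [0.2, 1.0, 0.1]
grip_width: 0.0002
```

play_rows:
  increments:
    - [0, -1, 0.8, 0, 0, 0, 255]

```text
clock: 7.7
tcp_pos: [0.5255, 0.0515, 0.0602]
orientation: [-3.103, 0.474, -0.015]
contact_force: [0.1, 0.6, 0.3]
grip_width: -0.0001
```

play_rows:
  increments:
    - [0, 0, 0.6, 0, 0, 0, 255]

```text
clock: 7.8
tcp_pos: [0.5255, 0.0519, 0.0594]
orientation: [-3.103, 0.473, -0.015]
contact_force: [0.4, 0.4, -0.2]
grip_width: 0.0001
```

play_rows:
  increments:
    - [0, 0, 0.6, 0, 0, 0, 255]

```text
clock: 7.9
tcp_pos: [0.5256, 0.0521, 0.0588]
orientation: [-3.103, 0.473, -0.015]
contact_force: [-0.8, -0.2, -0.0]
grip_width: -0.0004
```

No contact at 0.0588, so place 2 is low. I'll re-centre and then continue down.

play_rows:
  increments:
    - [0, 4, -0.3, 0, 0, 0, 255]
    - [0, 3, 0, 0, 0, 0, 255]

```text
clock: 8.1
tcp_pos: [0.5235, 0.0454, 0.0591]
orientation: [-3.103, 0.471, -0.015]
contact_force: [-0.4, -0.2, 0.5]
grip_width: -0.0001
```

play_rows:
  increments:
    - [0, 0, 0.8, 0, 0, 0, 255]

```text
clock: 8.2
tcp_pos: [0.5234, 0.0446, 0.0584]
orientation: [-3.103, 0.473, -0.015]
contact_force: [0.9, 0.5, 0.4]
grip_width: 0.0002
```

play_rows:
  increments:
    - [0, 0, 0.8, 0, 0, 0, 255]

```text
clock: 8.3
tcp_pos: [0.5235, 0.0444, 0.0576]
orientation: [-3.103, 0.474, -0.016]
contact_force: [0.1, -0.3, -1.0]
grip_width: 0.0001
```

play_rows:
  increments:
    - [0, 0, 0.7, 0, 0, 0, 255]

```text
clock: 8.4
tcp_pos: [0.5235, 0.0442, 0.0569]
orientation: [-3.103, 0.474, -0.016]
contact_force: [0.4, 0.1, 0.1]
grip_width: -0.0004
```

play_rows:
  increments:
    - [0, 0, 0.7, 0, 0, 0, 255]

```text
clock: 8.5
tcp_pos: [0.5235, 0.0442, 0.0563]
orientation: [-3.103, 0.474, -0.016]
contact_force: [-0.2, 0.2, 3.2]
grip_width: 0.0
```

Contact is at about 0.0565, so place 2 is the latched key. Now I'll press it to the bottom (z≈0.054).

play_rows:
  increments:
    - [0, 0, 1, 0, 0, 0, 255]
    - [0, 0, 1, 0, 0, 0, 255]

```text
clock: 8.7
tcp_pos: [0.5235, 0.0442, 0.0546]
orientation: [-3.103, 0.474, -0.016]
contact_force: [-1.2, -0.8, 4.9]
grip_width: 0.0001
```

play_rows:
  increments:
    - [0, 0, 1, 0, 0, 0, 255]

```text
clock: 8.8
tcp_pos: [0.5235, 0.0442, 0.0539]
orientation: [-3.103, 0.474, -0.016]
contact_force: [-2.5, -1.1, 9.4]
grip_width: -0.0001
```

play_rows:
  increments:
    - [0, 0, 1, 0, 0, 0, 255]

```text
clock: 8.9
tcp_pos: [0.5236, 0.0442, 0.0537]
orientation: [-3.104, 0.474, -0.016]
contact_force: [-5.8, -1.7, 19.9]
grip_width: 0.0002
```

The key has bottomed out (force rising without further travel). Releasing, then checking.

play_rows:
  increments:
    - [0, 0, -3, 0, 0, 0, 255]
    - [0, 0, -6, 0, 0, 0, 255]
    - [0, 0, -15, 0, 0, 0, 255]
    - [0, 0, -30, 0, 0, 0, 255]
    - [0, 0, -40, 0, 0, 0, 255]

```text
clock: 9.4
tcp_pos: [0.5192, 0.044, 0.1457]
orientation: [3.105, -0.473, 0.001]
contact_force: [1.1, -0.3, -0.3]
grip_width: 0.0003
```

play_rows:
  increments:
    - [20, 40, -20, 0, 0, 0, 255]
    - [20, 40, 0, 0, 0, 0, 255]
    - [0, 45, 0, 0, 0, 0, 255]
    - [0, 45, 0, 0, 0, 0, 255]
    - [0, 45, 0, 0, 0, 0, 255]

```text
clock: 9.9
tcp_pos: [0.5017, -0.1709, 0.173]
orientation: [-3.103, 0.445, -0.026]
contact_force: [0.6, 0.0, -0.1]
grip_width: -0.0
```

play_rows:
  increments:
    - [0, 30, 0, 0, 0, 0, 255]
    - [0, 0, 0, 0, 0, 0, 255]
    - [0, 0, 0, 0, 0, 0, 255]

```text
clock: 10.2
tcp_pos: [0.4896, -0.2088, 0.1723]
orientation: [-3.103, 0.464, -0.026]
contact_force: [0.3, 1.3, -0.5]
grip_width: 0.0002
```

```bash
python3 - <<'E'
from bench import r, grab_frame
from h import *
for n,px in (("top",[(279.3,245.9),(298.7,253.3),(318.2,260.7),(337.9,268.2)]),("scene",[(279.5,185.5),(261.6,188),(243.6,188.8),(225.7,190.4)])):
    f=grab_frame(n); f0=dict(np.load(f"{n}0.npz")); cv2.imwrite(f"pics/{n}2.png",f["color"])
    for u,v in px:
        g=lambda F:pt(F,u,v,np.median(F["depth"][int(v)-2:int(v)+4,int(u)-2:int(u)+4]))[2].round(4)
        print(n,u,g(f0),g(f))
o=r.get_obs();print(o["clock"],o["tcp_pos"],o["contact_force"])
E
```

```text
top 279.3 0.0615 0.0617
top 298.7 0.0589 0.0613
top 318.2 0.0613 0.0614
top 337.9 0.0611 0.0619
scene 279.5 0.0626 0.0619
scene 261.6 0.0592 0.062
scene 243.6 0.062 0.0611
scene 225.7 0.062 0.0624
10.3 [ 0.48991572 -0.20789369  0.17231506] [ 0.24093096 -0.21958792 -0.20530667]
```

View pics/top2.png

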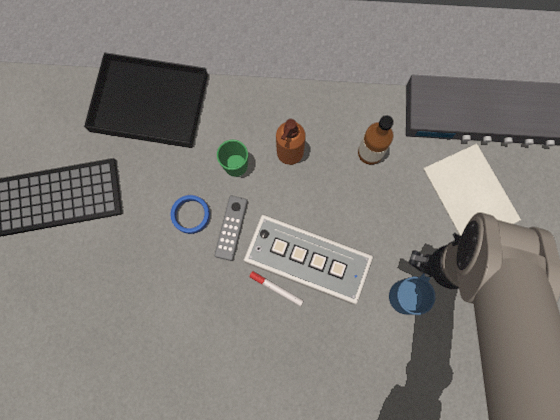

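All four keys now read level in both cameras, the loose things haven't moved, and the arm is clear at z=0.17 m. Handing in.

```bash
python3 -c "
from bench import r
print(r.hand_in())"
```

```text
the job is handed in; nothing more can be done
None
```

The latched key was at place 2, second from the +y end. I pressed it all the way in and let go, and it sprang up level with the others. I handed the job in at about 10.3 s.

- **Finding it:** I tapped all four keys with the shut fingertips. Places 4, 3 and 1 met the fingers at about z = 60 mm and place 2 at about 56.5 mm. The depth images had also shown place 2 about 3 mm low.
- **Tap force:** The taps on the other three keys peaked at 3.5 to 3.8 N, more than the 2 N tap mentioned. They gave about 0.5 mm or less, nowhere near all the way in. Force readings were noisy by about 1 N.
- **Pressing it:** Place 2 bottomed out at z ≈ 53.7 mm. The force rose to about 20 N there because I made one extra 1 mm step to be sure it was at the very bottom.
- **Final check:** Afterwards both cameras read the four key tops level, at 61.1 to 62.4 mm. These readings run 1 to 2 mm above the true 60 mm, within the calibration. The loose things look unmoved in the top picture, and the arm was clear of everything.

No checks failed or disagreed. The hand-in itself gives no verdict.

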